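# Shut and lock the filter unit's access panel

## Robot

A 7-joint arm with a two-finger parallel gripper is mounted at the origin on a cart in front of the work surface, level with it; the furniture and walls round the work are solid. World frame = base frame: x ahead of the robot, y to its left, z up, the work surface at z = 0. Lengths are in m, angles in rad, forces in N, time in s.
With the tool pointing down it reaches from about 0.425 to 0.925 m from the base axis. Payload 6.8 kg.
Tool frame: the origin (TCP) lies between the finger pads; the fingertips stand 14 mm ahead of it and the grasp point (between the pads) lies 5 mm behind it; z points along the fingers, y is the direction in which the jaws open and shut (so a half turn about z gives the same grasp; the last joint's range is limited). The gripper opens to 85 mm and grips with 20 to 120 N. Pads are 22 mm wide; open, the fingers measure 114 mm over their backs; the gripper's body (76 mm by 85 mm) begins 54 mm behind the grasp point. The pads swing forward as they close: fully open they stand 13 mm farther back than shut.
Start: joints at [1.111, 0.477, 0.022, 1.555, -0.011, 1.109, -0.083], TCP at [0.233, -0.634, 0.245] pointing down, gripper open.
Joint ranges: [-2.96, 2.96], [-0.34, 2.1], [-1.41, 1.46], [0.24, 2.44], [-1.37, 4.51], [0.17, 1.92], [-2.96, 2.96]. Speed limits (rad/s): [2.39, 2.39, 3.14, 3.14, 3.14, 3.14, 3.14].

## Interface

Orientations are given as a unit quaternion [w, x, y, z].
In Python, from station import bot gives the robot as it stands.
- The arm moves only by the shell command python3 -m crank 'ROWS' [FORCE]. ROWS is JSON, a list of rows, each a list of 3 entries, a list of its own where there are three numbers: the shift along the tool's x, y, z in m, then the turn, a rotation vector about the tool's x, y, z in degrees, then the finger opening in m, from 0 to 0.0854. A call has 1 to 10 rows; each row shifts and turns the commanded pose from where the row before left it, along the tool's axes as they then stand; what a row does not reach is not made up. A row lasts 1/8 s, in which the tool goes at most 62.5 mm and 10.7 degrees, less where a joint would pass 70% of its speed; a pose out of reach is approached as far as the arm can. A call is refused whole if a number of a shift passes 0.0625 or a number of a turn 10.7, either way. A call with a gripper value outside its range is refused whole. The fingers move at their own pace and stop on an object; FORCE is the grip in N (left out, the last holds). Time passes only in rows, so rows that do not move let the fingers close. It gives the time, the measured TCP pose, the force and the opening at its end, in the units of the state.
- bot.get_obs(): the state, without advancing time (a new reading comes with each control period).
- bot.read_camera(name): name is "side" or "top" or "wrist"; returns (picture, depth): 480x640x3 uint8, red, green, blue; 480x640 float32, m along the optical axis (not along the pixel's ray), 0 where there is no reading.
- bot.calibration(name): a dict with "fx", "fy", "cx", "cy" (pixels), "extrinsics" (4x4, takes a point from camera to world coordinates). Camera axes: x right, y down, z forward; pixel columns grow to the right and rows downward; lengths in m; the calibration is good to about 2 mm. A picture is of the moment at which its call begins: read the wrist's pose just before it. calibration takes no time and is no camera call; for the wrist camera it gives the pose at the moment of the call.
- bot.hand_in(): hands the job in, once; it reports no verdict.
The state is a dict: "t": time; "q": joint angles; "joint_vel": joint speeds; "joint_torque": joint torques, N m; "eef_pos": TCP position; "tool_rot": TCP orientation; "contact_force": force on the tool from outside, world axes, zero at the start; "torque": the same for the moment, N m; "gripper_width": opening from 0.0 (shut) to 1.0 (fully open).
Only numpy, scipy, OpenCV 4.12 (cv2) and the standard library are available. Lean on these libraries where they do the work, as an engineer would, in place of code of your own. Each camera call takes 0.05 s, during which the arm holds its last target.

## Task

The access panel on top of the blue air-filter unit has been left ajar. Push it fully shut with a fingertip on the black rubber pad, then set a fingertip in the slot of the yellow quarter-turn fastener and turn it clockwise (seen from above) all the way to its stop, so that the red pointer comes round to the green mark and the panel is locked. Only push: do not turn the fastener before the panel is down, do not swing the panel further open, and leave the two jars and the eraser where they are.

Things in the scene. Friction and masses are not known exactly. Their poses are not given: they have to be found in the camera images.
- filter_unit: blue steel housing of a bench air filter, 180 (its x) x 220 (its y) x 80 mm high, open on top, fixed to the bench; origin at the centre of its underside. Its x axis points from its louvred front to its rear (hinge side), y to the left seen from the front, z up
- panel (a joint): grey access panel, 182 x 222 x 8 mm, on top of the housing, hinged along its rear edge (88 mm behind the housing's centre, 80 mm above the bench, parallel to the housing's y). 0 = shut (stop), grows as the front edge rises (rad); starts 0.25 to 0.45. Stiff hinge: stays where left; about 2 N down at the pad closes it, about 8 N up would lift it
- press_pad (a point): centre of the upper face of a black round rubber pad, 30 mm across, 3 mm high, on the panel near its front right corner (housing x -65, y -85 mm). With the panel shut it is 91.5 mm above the bench; it moves with the panel, 153 mm from the hinge line
- slot_centre (a point): point on the fastener's axis at its slot floor. Yellow disc, 108 mm across, on the panel; one straight slot across its centre, 40 mm wide, 16 mm deep, open at both ends, dark floor. Panel shut: housing x -28, y 0, 92 mm above the bench, slot rim at 108 mm. A red square on the slot floor 43 mm from the centre marks the slot's pointer end
- fastener (a joint): turn of the fastener (rad), clockwise from above. 0 = open: pointer end of the slot to the front (housing -x, red mark); 1.57 = locked, firm stop: to the left (housing +y, green mark), a cam below then sits under a ledge of the housing. Starts 0 to 0.35; friction 0.12 N m (4 N at 30 mm), stays where left. With the panel up the cam would land on the ledge
- ink_jar: loose jar with black lid, 47 mm across, 44 mm high, standing to the right of the unit; origin at the centre of its underside; leave alone
- small_jar: loose glass jar with amber lid, 36 mm across, 50 mm high, standing to the right of the unit; origin at the centre of its underside; leave alone
- eraser: loose eraser in a blue sleeve, 18 x 38 x 11 mm, lying to the left of the unit; origin at the centre of its underside; leave alone

How it is judged:
By the outcome, as a careful person would: the job done as asked, in the order asked, and still so for the second after the job is handed in, with the robot touching nothing.
It also fails if it takes over 48 s, if anything falls off the work surface, if the arm or the gripper's body presses on something with over 40 N, if the wrist force passes 120 N, or if a joint passes its speed limit or range.

## Working session

There is one attempt and no reset: what is moved stays moved. The work goes in short steps, Python scripts to look and compute and a shell command to move; the robot and the scene stay as the last step left them, time stands still between calls to the robot, and variables do not carry over. Pictures are saved under pics/ and viewed, and the job is handed in when it is done.

```bash
mkdir -p pics; ls; python3 - <<'E'
from station import bot
import cv2
o=bot.get_obs()
print({k:o[k] for k in ('t','eef_pos','tool_rot','contact_force','gripper_width')})
for n in ('top','side','wrist'):
    c=bot.calibration(n); print(n,c)
for n in ('top','side'):
    p,d=bot.read_camera(n); cv2.imwrite(f'pics/{n}0.png',p[:,:,::-1])
    import numpy as np; np.savez(f'{n}0.npz',p=p,d=d)
E
```

```text
pics
{'t': 0.0, 'eef_pos': array([ 0.23240523, -0.63312443,  0.2443219 ]), 'tool_rot': array([-8.82092221e-04,  9.84565053e-01,  1.75016655e-01, -2.22154309e-04]), 'contact_force': array([-0.32969913, -1.24015463,  0.32993928]), 'gripper_width': 0.9998291930178622}
top {'fx': 623.9779455320233, 'fy': 623.9779455320233, 'cx': 324.27793693583044, 'cy': 245.0169687866347, 'extrinsics': array([[ 0.00945402, -0.98185735,  0.18938525,  0.36714494],
       [-0.99991786, -0.0109218 , -0.00670801, -0.16704887],
       [ 0.00865474, -0.18930628, -0.98187995,  1.12242533],
       [ 0.        ,  0.        ,  0.        ,  1.        ]])}
side {'fx': 599.1750854547429, 'fy': 599.1750854547429, 'cx': 320.567236916558, 'cy': 237.295040463851, 'extrinsics': array([[-0.86584529, -0.29032155,  0.40746207,  0.22627731],
       [-0.50023397,  0.48798729, -0.71528622,  0.48666185],
       [ 0.00882669, -0.82315357, -0.5677502 ,  0.58325057],
       [ 0.        ,  0.        ,  0.        ,  1.        ]])}
wrist {'fx': 393.715411700019, 'fy': 393.715411700019, 'cx': 324.90505138510605, 'cy': 237.37393359554136, 'extrinsics': array([[ 0.34420354, -0.89558281, -0.28187826,  0.3041074 ],
       [-0.9388929 , -0.32896774, -0.1012934 , -0.60745961],
       [-0.00201223,  0.29951904, -0.9540882 ,  0.37338244],
       [ 0.        ,  0.        ,  0.        ,  1.        ]])}
```

View pics/top0.png

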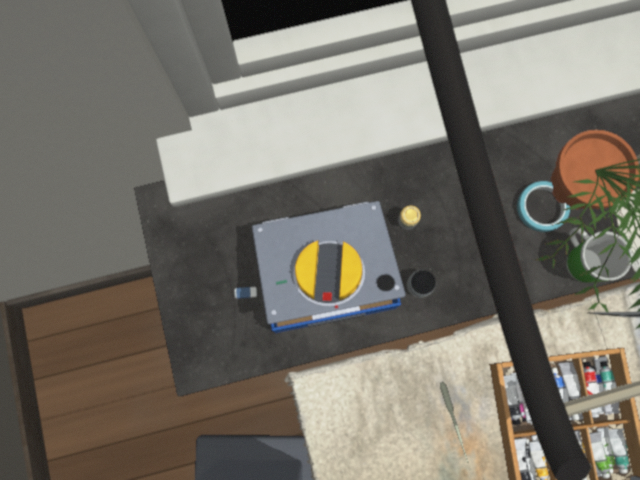

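View pics/side0.png

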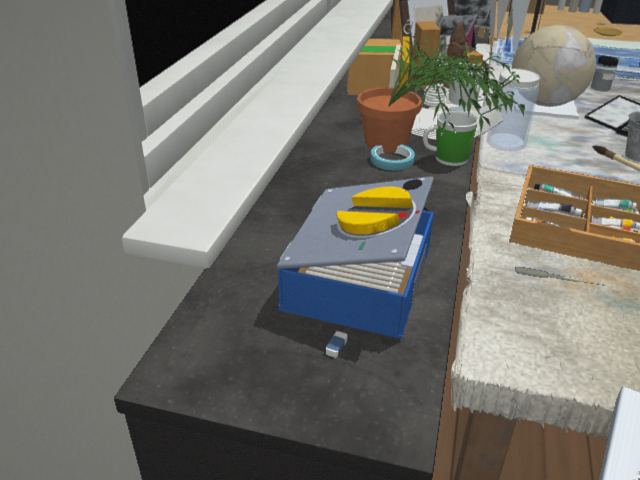

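The top view shows the unit at about (330,265), with the pad at (386,283), the disc centre at (329,271), the red square at (327,296) and the green mark at (281,282). The jars are at (410,215) and (423,283), the eraser at (245,293). The side view shows the panel ajar, with the sill close behind the unit.

```bash
cat > h.py <<'E'
import numpy as np, cv2
from scipy.spatial.transform import Rotation as R
from station import bot
def pts(d,c):
    v,u=np.mgrid[0:480,0:640]
    P=np.stack([(u-c['cx'])/c['fx']*d,(v-c['cy'])/c['fy']*d,d],-1)
    E=c['extrinsics']; return P@E[:3,:3].T+E[:3,3]
def ray(u,v,c,z):
    E=c['extrinsics']; r=E[:3,:3]@np.array([(u-c['cx'])/c['fx'],(v-c['cy'])/c['fy'],1]); o=E[:3,3]
    return o+r*(z-o[2])/r[2]
def cen(m):
    n,l,s,ce=cv2.connectedComponentsWithStats(m.astype(np.uint8)); 
    return [(int(s[i,4]),ce[i].round(1)) for i in np.argsort(-s[:,4]) if i and s[i,4]>8][:4]
E
python3 - <<'E'
from h import *
z=np.load('top0.npz');p,d=z['p'],z['d'];c=bot.calibration('top');W=pts(d,c)
hsv=cv2.cvtColor(p,cv2.COLOR_RGB2HSV);H,S,V=[hsv[...,i].astype(int) for i in range(3)]
box=np.zeros((480,640),bool);box[190:345,225:445]=1
names={'red':(S>150)&((H<6)|(H>174)),'green':(S>90)&(H>50)&(H<85),'yellow':(S>180)&(H>18)&(H<32),'blue':(S>150)&(H>100)&(H<125),'black':(V<30),'amber':(S>80)&(H>15)&(H<35)}
for k,m in names.items():
    for a,ce in cen(m&box):
        u,v=ce.round().astype(int); print(k,a,ce,W[v,u].round(4), np.median(W[(m&box)],0).round(3))
# panel plane
g=box&(S<70)&(V>90)&(W[...,2]>0.08)
cv2.imwrite('pics/g.png',(g*255).astype(np.uint8))
Q=W[g];
for i in range(5):
    A=np.c_[Q[:,:2],np.ones(len(Q))];s=np.linalg.lstsq(A,Q[:,2],rcond=None)[0];r=Q[:,2]-A@s;Q=Q[abs(r)<max(.004,1.5*r.std())]
n=np.array([-s[0],-s[1],1]);n/=np.linalg.norm(n)
print(len(Q),r.std(),n,'tilt',np.arccos(n[2]),'az of tilt',np.degrees(np.arctan2(n[1],n[0])), s)
# outline
pm=np.zeros((480,640),bool); A=np.c_[W[...,0].ravel(),W[...,1].ravel(),np.ones(480*640)]
r=(W[...,2].ravel()-A@s).reshape(480,640)
pm=box&(abs(r)<.006)&(W[...,2]>.07)
pm|=box&(S>180)&(H>18)&(H<32)&(W[...,2]>.1)
cs,_=cv2.findContours(pm.astype(np.uint8),0,1);cc=max(cs,key=cv2.contourArea)
print(cv2.minAreaRect(cc)); ap=cv2.approxPolyDP(cv2.convexHull(cc),6,True)[:,0]
o=c['extrinsics'][:3,3]
for u,v in ap:
    rr=c['extrinsics'][:3,:3]@np.array([(u-c['cx'])/c['fx'],(v-c['cy'])/c['fy'],1])
    t=(s[0]*o[0]+s[1]*o[1]+s[2]-o[2])/(rr[2]-s[0]*rr[0]-s[1]*rr[1]); print(u,v,(o+t*rr).round(4))
E
```

```text
red 55 [326.6 296.1] [ 0.4745 -0.1788  0.1422] [ 0.475 -0.179  0.14 ]
green 12 [281.  281.8] [ 0.4984 -0.1047  0.1235] [ 0.498 -0.106  0.124]
yellow 818 [349.2 271. ] [ 0.5141 -0.2132  0.146 ] [ 0.516 -0.183  0.144]
yellow 812 [307.1 268.5] [ 0.5193 -0.1466  0.1385] [ 0.516 -0.183  0.144]
blue 351 [335.1 316.9] [ 0.4462 -0.1931  0.0817] [ 0.446 -0.19   0.079]
amber 987 [349.  270.9] [ 0.5141 -0.2132  0.146 ] [ 0.52  -0.203  0.14 ]
amber 977 [307.3 268.5] [ 0.5193 -0.1466  0.1385] [ 0.52  -0.203  0.14 ]
amber 334 [410.3 214.6] [ 0.6294 -0.3253  0.0515] [ 0.52  -0.203  0.14 ]
amber 77 [294.2 320.5] [ 0.4438 -0.1233  0.036 ] [ 0.52  -0.203  0.14 ]
10101 0.0017358863541801857 [0.30142269 0.06465592 0.95129594] tilt 0.3133835348066159 az of tilt 12.10663128972211 [-0.31685481 -0.06796614  0.27456318]
((326.50006103515625, 261.0), (100.99980926513672, 140.61524963378906), 78.69007110595703)
378 202 [ 0.6424 -0.2653  0.089 ]
405 295 [ 0.4771 -0.3016  0.1439]
269 324 [ 0.4296 -0.0888  0.1445]
252 227 [ 0.5962 -0.0514  0.0892]
```

```bash
python3 - <<'E'
from h import *
z=np.load('top0.npz');p,d=z['p'],z['d'];c=bot.calibration('top');W=pts(d,c)
for u,v in [(432,30),(455,110),(480,190),(510,290),(545,400),(570,465),(250,460),(386,283),(385,282),(423,283),(410,212),(245,293)]: print(u,v,d[v,u],W[v,u].round(3))
print('pad',ray(386,283,c,.138))
p,d=bot.read_camera('wrist'); cv2.imwrite('pics/w0.png',p[:,:,::-1])
# model
yaw=np.radians(12.1);ex=np.array([np.cos(yaw),np.sin(yaw)]);ey=np.array([-ex[1],ex[0]])
C=np.array([.5278,-.178])
def pan(x,y,h,th):
    dx=x-.088;dz=h-.08
    a=.088+dx*np.cos(th)+dz*np.sin(th); zz=.08-dx*np.sin(th)+dz*np.cos(th)
    return np.r_[C+a*ex+y*ey,zz]
E=c['extrinsics']
def proj(P):
    q=E[:3,:3].T@(P-E[:3,3]);return (c['fx']*q[0]/q[2]+c['cx'],c['fy']*q[1]/q[2]+c['cy'])
for n,a in dict(pad=(-.065,-.085,.0915),disc=(-.028,0,.108),floor=(-.028,0,.092),c1=(.091,-.111,.0885),c2=(-.091,-.111,.0885),c3=(-.091,.111,.0885),c4=(.091,.111,.0885)).items():
    print(n,pan(*a,.313).round(4),np.round(proj(pan(*a,.313)),1),'shut',pan(*a,0).round(4))
E
```

```text
432 30 0.13963345 [ 0.441 -0.192  0.995]
455 110 0.13788742 [ 0.423 -0.197  0.993]
480 190 0.13595957 [ 0.405 -0.202  0.991]
510 290 0.13351819 [ 0.383 -0.208  0.99 ]
545 400 0.13021605 [ 0.36  -0.214  0.989]
570 465 0.1234772 [ 0.348 -0.217  0.993]
250 460 1.7311878 [ 0.107  0.021 -0.692]
386 283 0.9889818 [ 0.496 -0.272  0.141]
385 282 0.9918663 [ 0.498 -0.271  0.138]
423 283 1.0856079 [ 0.509 -0.347  0.045]
410 212 1.1073581 [ 0.636 -0.326  0.048]
245 293 1.1132963 [ 0.493 -0.034  0.012]
pad [ 0.49662904 -0.27246094  0.138     ]
pad [ 0.4928 -0.2724  0.1381] [386.  285.4] shut [ 0.4821 -0.2747  0.0915]
disc [ 0.5144 -0.1809  0.1424] [328.5 270.9] shut [ 0.5004 -0.1839  0.108 ]
floor [ 0.5095 -0.1819  0.1271] [329.  275.3] shut [ 0.5004 -0.1839  0.092 ]
c1 [ 0.6425 -0.2669  0.0872] [378.9 202.3] shut [ 0.64   -0.2675  0.0885]
c2 [ 0.4732 -0.3032  0.1432] [406.  297.6] shut [ 0.4621 -0.3056  0.0885]
c3 [ 0.4266 -0.0862  0.1432] [267.3 325.9] shut [ 0.4156 -0.0885  0.0885]
c4 [ 0.5959 -0.0499  0.0872] [251.2 227.4] shut [ 0.5935 -0.0504  0.0885]
```

View pics/w0.png

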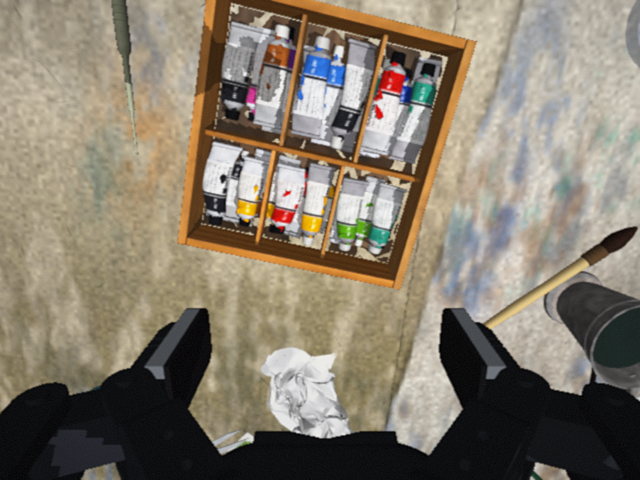

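The panel is tilted 0.313 rad and the housing yaw is 12.1°. The model's corners and pad fit the image within about 3 px. I'll move above the pad with the fingers closing.

```bash
python3 -m crank '[[[0.046,-0.031,0],[0,0,0],0],[[0.046,-0.031,0],[0,0,0],0],[[0.046,-0.031,0],[0,0,0],0],[[0.046,-0.031,0],[0,0,0],0],[[0.046,-0.031,0],[0,0,0],0],[[0.046,-0.031,0],[0,0,0],0],[[0.046,-0.031,0],[0,0,0],0],[[0.046,-0.031,0],[0,0,0],0]]' 30
python3 -m crank '[[[0,0,0],[0,0,0],0],[[0,0,0],[0,0,0],0]]'
python3 - <<'E'
from h import *
p,d=bot.read_camera('side'); cv2.imwrite('pics/s1.png',p[:,:,::-1])
o=bot.get_obs();print(o['q'].round(3),o['eef_pos'],o['tool_rot'])
E
```

```text
t: 1.15
eef_pos: [0.4933, -0.2725, 0.2452]
tool_rot: [0.0, 0.985, 0.175, -0.0]
contact_force: [1.1, -0.1, -0.2]
gripper_width: 0.002
t: 1.4
eef_pos: [0.4921, -0.2745, 0.245]
tool_rot: [0.0, 0.985, 0.175, -0.0]
contact_force: [-0.7, -0.6, 0.4]
gripper_width: -0.001
[ 0.524  0.302 -0.153  1.818  0.054  1.027 -0.871] [ 0.49169895 -0.27529348  0.24506932] [ 1.68620051e-04  9.84725416e-01  1.74113765e-01 -4.72458967e-04]
```

View pics/s1.png

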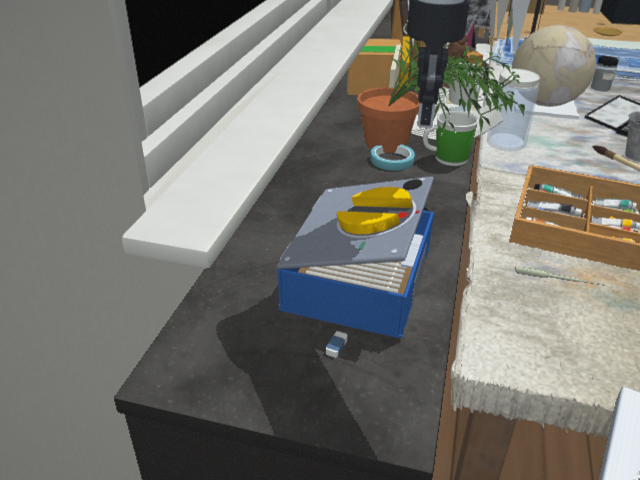

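The closed fingers hang above the pad corner, at about (432,110) in the side view. Descending.

```bash
python3 -m crank '[[[0,0,0.04],[0,0,0],0],[[0,0,0.04],[0,0,0],0],[[0,0,0.005],[0,0,0],0],[[0,0,0.005],[0,0,0],0]]'
python3 -m crank '[[[-0.001,0,0.006],[0,0,0],0],[[-0.001,0,0.006],[0,0,0],0],[[-0.001,0,0.006],[0,0,0],0]]'
```

```text
t: 1.95
eef_pos: [0.4928, -0.2753, 0.1561]
tool_rot: [0.0, 0.985, 0.174, 0.0]
contact_force: [-1.3, -0.3, 3.6]
gripper_width: -0.001
t: 2.33
eef_pos: [0.4902, -0.2754, 0.1376]
tool_rot: [0.0, 0.985, 0.175, 0.001]
contact_force: [-0.9, -0.4, 1.9]
gripper_width: 0.001
```

```bash
python3 -m crank '[[[-0.001,0,0.006],[0,0,0],0],[[-0.001,0,0.006],[0,0,0],0],[[-0.001,0,0.006],[0,0,0],0],[[-0.001,0,0.006],[0,0,0],0]]'
python3 -m crank '[[[0,0,0.003],[0,0,0],0],[[0,0,0.003],[0,0,0],0]]'
python3 -m crank '[[[0,0,0.002],[0,0,0],0],[[0,0,0.001],[0,0,0],0]]'
```

```text
t: 2.82
eef_pos: [0.486, -0.2762, 0.1128]
tool_rot: [-0.0, 0.985, 0.175, -0.0]
contact_force: [-0.7, 0.6, 1.7]
gripper_width: -0.002
t: 3.08
eef_pos: [0.4859, -0.2764, 0.107]
tool_rot: [-0.0, 0.985, 0.175, -0.0]
contact_force: [-1.5, -0.5, 2.2]
gripper_width: -0.003
t: 3.32
eef_pos: [0.486, -0.2765, 0.1054]
tool_rot: [0.0, 0.985, 0.175, -0.0]
contact_force: [-7.5, 2.6, 19.5]
gripper_width: -0.005
```

The force jumped to 19.5 N with the tip at z = 0.0914, so the panel is on its stop. I'll lift off and look.

```bash
python3 -m crank '[[[0,0,-0.01],[0,0,0],0],[[0,0,-0.05],[0,0,0],0],[[0,0,-0.06],[0,0,-10],0.055],[[0,0,0],[0,0,-10],0.055],[[0,0,0],[0,0,-10],0.055]]'
python3 - <<'E'
from h import *
for n in ('top','side'):
    p,d=bot.read_camera(n); cv2.imwrite(f'pics/{n}2.png',p[:,:,::-1]); np.savez(f'{n}2.npz',p=p,d=d)
a=cv2.imread('pics/top2.png')[180:350,220:450];b=cv2.imread('pics/side2.png')[150:370,250:470]
cv2.imwrite('pics/c2.png',np.hstack([cv2.resize(a,(400,296)),cv2.resize(b,(296,296))]))
E
```

```text
t: 3.95
eef_pos: [0.4868, -0.2766, 0.2257]
tool_rot: [0.001, 0.904, 0.426, 0.001]
contact_force: [-0.7, -1.0, -0.8]
gripper_width: 0.637
```

View pics/c2.png

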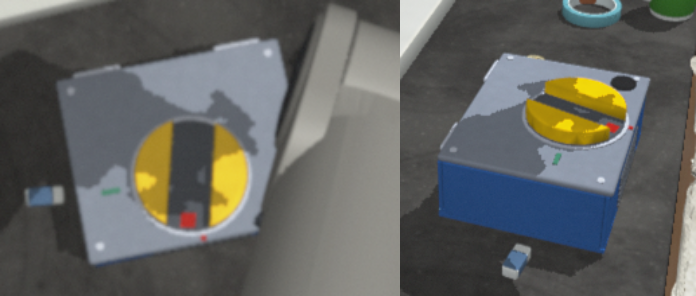

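The panel now lies flat on the housing. In the crop the red square is at (188,219), the red mark at (203,239) and the green mark at (110,191). Now I'll measure the disc centre and slot angle.

```bash
python3 - <<'E'
from h import *
C=np.array([.5278,-.178]);yaw=np.radians(12.1)
exx=np.array([np.cos(yaw),np.sin(yaw)]);eyy=np.array([-exx[1],exx[0]])
for n,box in (('top',(180,350,220,445)),('side',(170,370,260,445))):
    z=np.load(n+'2.npz');p,d=z['p'],z['d'];c=bot.calibration(n);W=pts(d,c)
    hsv=cv2.cvtColor(p,cv2.COLOR_RGB2HSV);H,S,V=[hsv[...,i].astype(int) for i in range(3)]
    b=np.zeros((480,640),bool);b[box[0]:box[1],box[2]:box[3]]=1
    y=b&(S>140)&(H>17)&(H<33)&(V>90)
    cs=cv2.findContours(y.astype(np.uint8),0,1)[0];cs=[k for k in cs if cv2.contourArea(k)>150]
    Q=np.array([ray(u,v,c,.108)[:2] for u,v in np.vstack(cs)[:,0]])
    if n=='top':
        ce,r=cv2.minEnclosingCircle(Q.astype(np.float32)); print('disc',np.round(ce,4),r)
        k=[]
        for q in cs:
            q=np.array([ray(u,v,c,.108)[:2] for u,v in q[:,0]]); k.append(q.mean(0)); rr=np.linalg.norm(q-ce,axis=1)
            e=q[rr<.045]; l=cv2.fitLine(e.astype(np.float32),cv2.DIST_HUBER,0,.01,.01).ravel(); print('edge az',np.degrees(np.arctan2(l[1],l[0])), 'dist',abs((l[2]-ce[0])*l[1]-(l[3]-ce[1])*l[0]))
    for nm,m,h in (('red',b&(S>140)&((H<7)|(H>173)),.092),('green',b&(S>70)&(H>50)&(H<85),.089)):
        for a,q in cen(m):
            w=ray(*q,c,h if a>20 or nm=='green' else .089);w2=w[:2]-C;print(n,nm,a,q,w.round(4),'housing',(w2@exx).round(4),(w2@eyy).round(4))
    m=b&(S<70)&(V>60)&(abs(W[...,2]-.0885)<.02); Qp=W[m]; A=np.c_[Qp[:,:2],np.ones(len(Qp))]
    s=np.linalg.lstsq(A,Qp[:,2],rcond=None)[0];print(n,'plane slope',s[:2].round(4),'z med',np.median(Qp[:,2]).round(4))
print('model slot',C-.028*exx)
o=bot.get_obs();print(o['eef_pos'],o['tool_rot'],o['q'].round(2),R.from_quat(np.roll(o['tool_rot'],-1)).as_matrix().round(3))
E
```

```text
disc [ 0.5056 -0.1829] 0.053026191890239716
edge az -2.979654 dist 0.020607643
edge az -3.20334 dist 0.020883331
top red 60 [327.4 305.9] [ 0.4636 -0.1802  0.092 ] housing -0.0632 0.0113
top green 23 [283.2 289.5] [ 0.4904 -0.1065  0.089 ] housing -0.0216 0.0777
top plane slope [-0.0068 -0.0056] z med 0.089
side red 38 [407.8 244.4] [ 0.4632 -0.1803  0.092 ] housing -0.0636 0.0113
side green 30 [366.3 267.4] [ 0.4917 -0.1055  0.089 ] housing -0.0201 0.0785
side plane slope [-0.0008 -0.0032] z med 0.0879
model slot [ 0.50042207 -0.18386932]
[ 0.48634255 -0.27651171  0.22476295] [3.75874661e-04 9.05471029e-01 4.24407615e-01 5.01579689e-04] [ 0.62  0.32 -0.26  1.84  0.1   0.99 -0.38] [[ 0.64   0.769  0.001]
 [ 0.769 -0.64  -0.   ]
 [ 0.001  0.001 -1.   ]]
```

The disc centre is at (0.506, -0.183), with a fitted radius of 53 mm against 54 given. The slot edges lie at azimuth -3.1° and the red square at 176.3°, which puts the fastener at 0.27 rad. I'll use both fingertips in the slot, 55 mm apart, like a driver. First I'll move above it and align.

```bash
python3 -m crank '[[[0.042,-0.0225,0],[0,0,0],0.055],[[0.0425,-0.0225,0],[0,0,0],0.055],[[0,0,0],[0,0,-9.2],0.055],[[0,0,0],[0,0,-9.2],0.055],[[0,0,0],[0,0,-9.2],0.055],[[0,0,0],[0,0,-9.1],0.055],[[0,0,0],[0,0,0],0.055]]'
python3 - <<'E'
from h import *
o=bot.get_obs();M=R.from_quat(np.roll(o['tool_rot'],-1)).as_matrix();print(o['eef_pos'],o['q'].round(2),M.round(3),o['gripper_width'])
p,d=bot.read_camera('wrist'); cv2.imwrite('pics/w3.png',p[:,:,::-1]); np.savez('w3.npz',p=p,d=d,E=bot.calibration('wrist')['extrinsics'])
E
```

```text
t: 4.92
eef_pos: [0.5057, -0.1827, 0.2242]
tool_rot: [-0.0, 0.728, 0.686, 0.0]
contact_force: [1.0, 0.3, -0.3]
gripper_width: 0.637
[ 0.50569195 -0.18270031  0.22421874] [ 0.57  0.31 -0.41  1.88  0.15  0.98  0.04] [[ 0.059  0.998  0.   ]
 [ 0.998 -0.059  0.   ]
 [ 0.     0.    -1.   ]] 0.6374179890291284
```

View pics/w3.png

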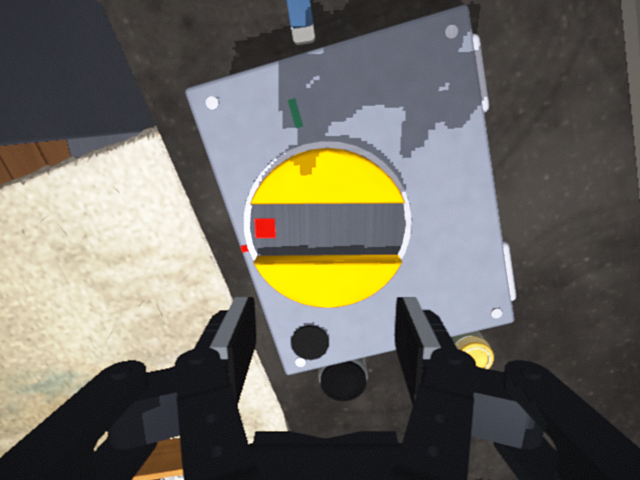

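The wrist view shows the slot level, at rows 204 to 254, and parallel to the jaw axis. The disc centre is near (328,228) and lines up with the finger midpoint. I'll cross-check the centre.

```bash
python3 - <<'E'
from h import *
z=np.load('w3.npz');p=z['p'];c=bot.calibration('wrist');c['extrinsics']=z['E']
hsv=cv2.cvtColor(p,cv2.COLOR_RGB2HSV);H,S,V=[hsv[...,i].astype(int) for i in range(3)]
b=np.zeros((480,640),bool);b[140:315,235:420]=1
y=b&(S>140)&(H>17)&(H<33)&(V>150)
Q=np.array([ray(u,v,c,.108)[:2] for v,u in np.argwhere(y)],np.float32)
print(cv2.minEnclosingCircle(Q))
for a,q in cen(b&(S>140)&((H<7)|(H>173))): print(a,q,ray(*q,c,.092))
E
```

```text
((0.5067049860954285, -0.18033672869205475), 0.0539468415081501)
407 [264.7 227.6] [ 0.4640427  -0.17903537  0.092     ]
46 [243.5 248.3] [ 0.44758576 -0.19316023  0.092     ]
```

The two centres agree within 3 mm, against 9 mm of clearance on each side. Descending into the slot.

```bash
python3 -m crank '[[[0.001,0,0.04],[0,0,0],0.055],[[0,0,0.04],[0,0,0],0.055],[[0,0,0.01],[0,0,0],0.055],[[0,0,0.01],[0,0,0],0.055],[[0,0,0.005],[0,0,0],0.055],[[0,0,0],[0,0,0],0.055]]'
python3 -m crank '[[[0,0,0.004],[0,0,0],0.055],[[0,0,0.004],[0,0,0],0.055],[[0,0,0],[0,0,0],0.055]]'
python3 - <<'E'
from h import *
p,d=bot.read_camera('side'); cv2.imwrite('pics/s4.png',cv2.resize(p[80:320,230:550,::-1],(800,600)))
E
```

```text
t: 5.72
eef_pos: [0.5061, -0.1819, 0.1198]
tool_rot: [0.0, 0.726, 0.687, 0.0]
contact_force: [-0.2, 0.9, 0.3]
gripper_width: 0.646
t: 6.1
eef_pos: [0.5055, -0.1817, 0.1111]
tool_rot: [-0.0, 0.726, 0.687, -0.0]
contact_force: [-0.7, 0.8, 0.0]
gripper_width: 0.644
```

View pics/s4.png

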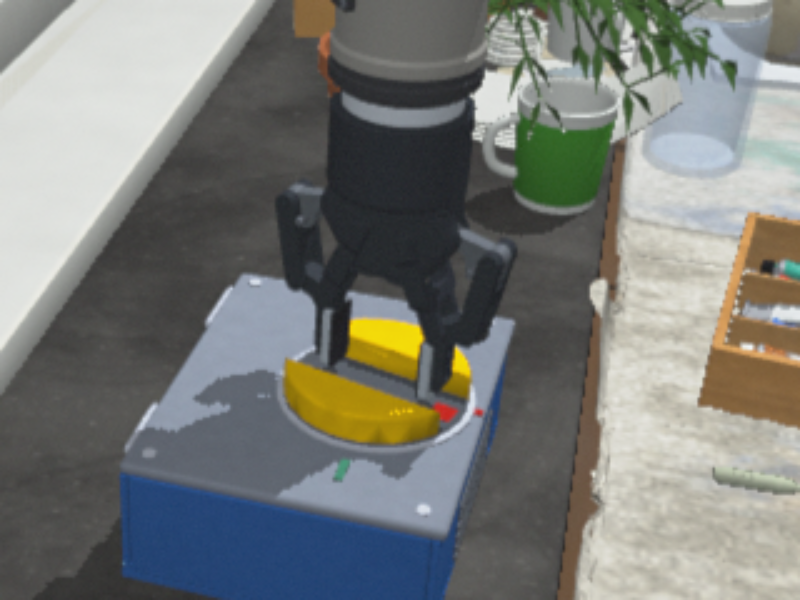

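Both fingertips stand in the slot line. I'll go a few millimetres deeper and watch the force.

```bash
python3 -m crank '[[[0,0,0.003],[0,0,0],0.055],[[0,0,0.003],[0,0,0],0.055],[[0,0,0],[0,0,0],0.055]]'
python3 -m crank '[[[0,0,0],[0,0,7],0.055],[[0,0,0],[0,0,7],0.055],[[0,0,0],[0,0,7],0.055],[[0,0,0],[0,0,0],0.055]]'
python3 - <<'E'
from h import *
o=bot.get_obs();print(o['torque'],o['contact_force'])
p,d=bot.read_camera('side'); cv2.imwrite('pics/s5.png',cv2.resize(p[80:320,230:550,::-1],(800,600)))
E
```

```text
t: 6.52
eef_pos: [0.5055, -0.1817, 0.105]
tool_rot: [-0.0, 0.726, 0.687, -0.0]
contact_force: [-0.2, -0.0, -0.4]
gripper_width: 0.645
t: 7.02
eef_pos: [0.5061, -0.1812, 0.1054]
tool_rot: [0.0, 0.839, 0.544, 0.0]
contact_force: [1.4, 2.4, -0.8]
gripper_width: 0.649
[ 0.33576738 -0.24140102  0.09168468] [ 1.43571927  2.39967862 -0.78050791]
```

View pics/s5.png

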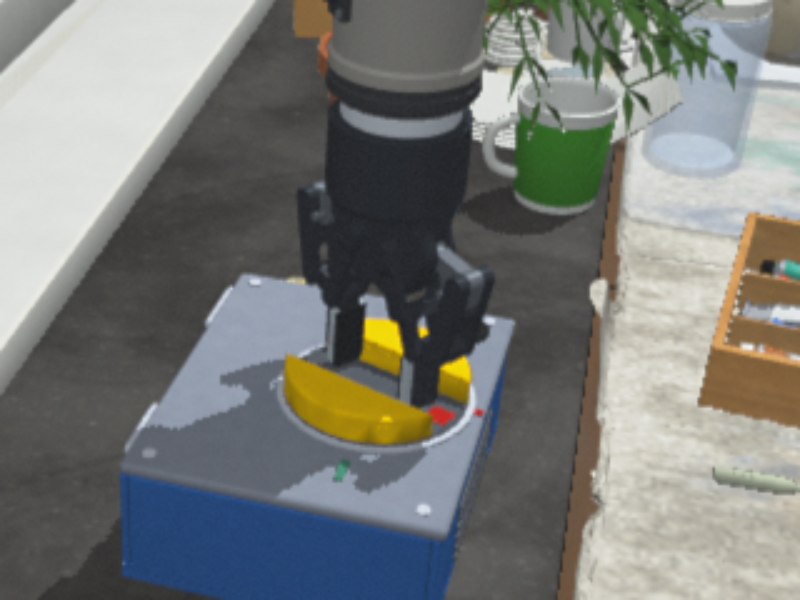

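The fastener is engaging: the red square has begun to move. Continuing clockwise.

```bash
python3 -m crank '[[[0,0,0],[0,0,7],0.055],[[0,0,0],[0,0,7],0.055],[[0,0,0],[0,0,7],0.055],[[0,0,0],[0,0,7],0.055]]'
python3 -m crank '[[[0,0,0],[0,0,7],0.055],[[0,0,0],[0,0,7],0.055],[[0,0,0],[0,0,7],0.055],[[0,0,0],[0,0,0],0.055]]'
python3 - <<'E'
from h import *
o=bot.get_obs();print(o['torque'],o['contact_force'],o['q'].round(2))
p,d=bot.read_camera('side'); cv2.imwrite('pics/s6.png',cv2.resize(p[80:320,230:550,::-1],(800,600)))
E
```

```text
t: 7.58
eef_pos: [0.5066, -0.1806, 0.1054]
tool_rot: [-0.0, 0.946, 0.324, 0.001]
contact_force: [2.4, 3.8, -0.9]
gripper_width: 0.645
t: 8.07
eef_pos: [0.5064, -0.1805, 0.1054]
tool_rot: [-0.0, 0.989, 0.149, 0.0]
contact_force: [3.1, 5.2, -0.1]
gripper_width: 0.644
[ 1.03000324 -0.57363713  0.06996299] [ 3.12268809  5.19027844 -0.11655376] [ 0.29  0.44 -0.08  2.    0.05  0.71 -1.09]
```

View pics/s6.png

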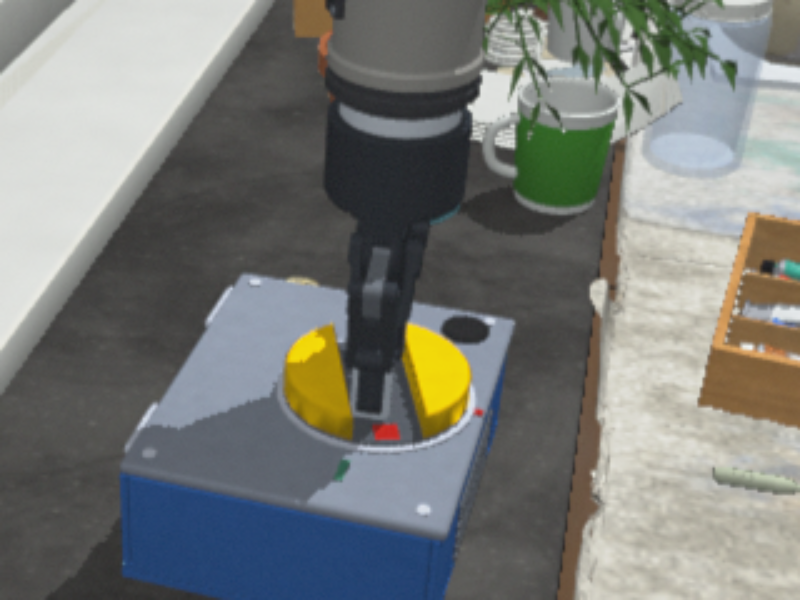

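```bash
python3 -m crank '[[[0,0,0],[0,0,5],0.055],[[0,0,0],[0,0,5],0.055],[[0,0,0],[0,0,0],0.055]]'
python3 -c "
from station import bot
o=bot.get_obs();print(o['torque'],o['contact_force'])"
python3 -m crank '[[[0,0,0],[0,0,3],0.055],[[0,0,0],[0,0,3],0.055],[[0,0,0],[0,0,0],0.055]]'
python3 - <<'E'
from h import *
o=bot.get_obs();print(o['torque'],o['contact_force'],o['q'].round(2))
p,d=bot.read_camera('side'); cv2.imwrite('pics/s7.png',cv2.resize(p[80:320,230:550,::-1],(800,600)))
E
```

```text
t: 8.5
eef_pos: [0.5067, -0.1805, 0.1055]
tool_rot: [-0.001, 0.998, 0.062, 0.001]
contact_force: [3.1, 5.3, -0.9]
gripper_width: 0.641
[ 1.10599068 -0.75173909  0.11790069] [ 3.0577406   5.30518152 -0.94231071]
t: 8.88
eef_pos: [0.5069, -0.1805, 0.1055]
tool_rot: [-0.001, 1.0, 0.01, 0.001]
contact_force: [3.8, 5.2, -0.8]
gripper_width: 0.639
[ 1.1246095  -0.86121418  0.06921088] [ 3.8103082   5.15256694 -0.82127483] [ 0.24  0.43 -0.01  2.    0.01  0.7  -1.33]
```

View pics/s7.png

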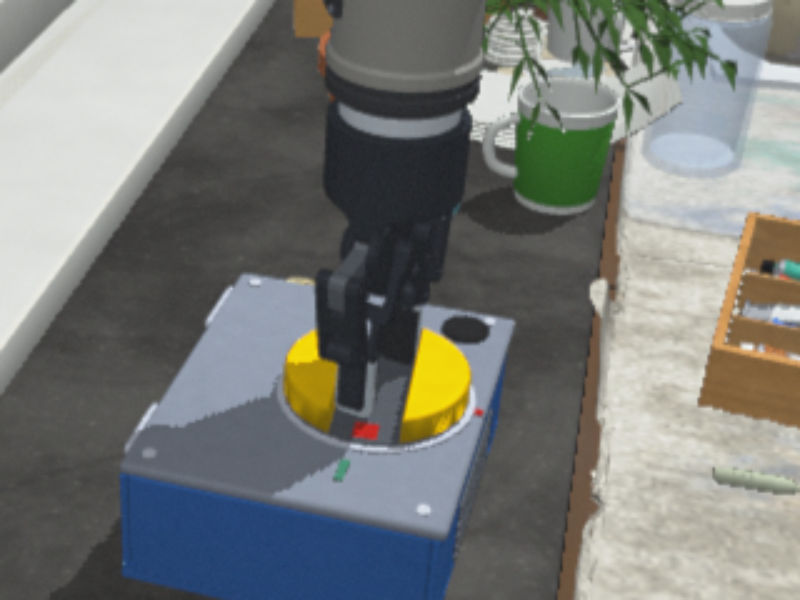

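Not quite there: the red square at (366,431) is still short of the green mark at (343,470). Continuing in small steps.

```bash
python3 -m crank '[[[0,0,0],[0,0,4],0.055],[[0,0,0],[0,0,4],0.055],[[0,0,0],[0,0,0],0.055]]'
python3 -c "
from station import bot
o=bot.get_obs();print(o['torque'],o['contact_force'])"
python3 -m crank '[[[0,0,0],[0,0,3],0.055],[[0,0,0],[0,0,3],0.055],[[0,0,0],[0,0,0],0.055]]'
python3 - <<'E'
from h import *
o=bot.get_obs();print(o['torque'],o['contact_force'],o['q'].round(2))
p,d=bot.read_camera('side'); cv2.imwrite('pics/s8.png',cv2.resize(p[80:320,230:550,::-1],(800,600)))
E
```

```text
t: 9.3
eef_pos: [0.5072, -0.1804, 0.1055]
tool_rot: [-0.0, 0.998, -0.057, 0.001]
contact_force: [4.2, 3.7, -2.3]
gripper_width: 0.641
[ 0.97856411 -0.9472579   1.43952592] [ 4.20907696  3.7093645  -2.33236859]
t: 9.68
eef_pos: [0.5073, -0.1809, 0.1053]
tool_rot: [0.002, 0.995, -0.102, 0.001]
contact_force: [5.9, 0.1, -5.4]
gripper_width: 0.644
[-0.98997173 -0.67313081  7.99539593] [ 5.93044055  0.11167963 -5.44282351] [ 0.19  0.43  0.04  2.01 -0.02  0.7  -1.53]
```

View pics/s8.png

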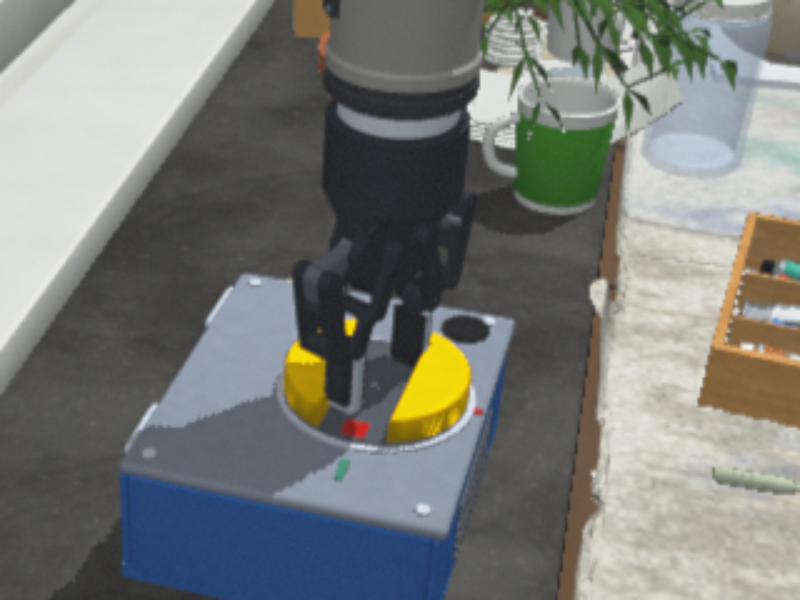

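The moment about z rose to 8 N m, so it is on its firm stop. I'll back off to mid-slot, lift and check.

```bash
python3 -m crank '[[[0,0,0],[0,0,-7],0.055],[[0,0,0],[0,0,-7],0.055],[[0,0,0],[0,0,0],0.055]]'
python3 -m crank '[[[0,0,-0.01],[0,0,0],0.055],[[0,0,-0.03],[0,0,0],0.055],[[0,0,-0.06],[0,0,0],0.055],[[0,0,-0.05],[0,0,0],0.055],[[-0.06,0,0],[0,0,0],0.055],[[-0.06,0.0,0],[0,0,0],0.055],[[0,0,0],[0,0,0],0.055]]'
python3 - <<'E'
from h import *
o=bot.get_obs();print(o['contact_force'],o['eef_pos'])
for n in ('top','side','wrist'):
    E=bot.calibration(n)
    p,d=bot.read_camera(n); cv2.imwrite(f'pics/{n}9.png',p[:,:,::-1]); np.savez(f'{n}9.npz',p=p,d=d,E=E['extrinsics'])
a=cv2.imread('pics/top9.png')[180:350,220:450];b=cv2.imread('pics/side9.png')[150:370,250:470]
cv2.imwrite('pics/c9.png',np.hstack([cv2.resize(a,(400,296)),cv2.resize(b,(296,296))]))
E
```

```text
t: 10.1
eef_pos: [0.505, -0.1827, 0.1052]
tool_rot: [-0.0, 1.0, 0.006, -0.0]
contact_force: [1.0, -0.5, -0.5]
gripper_width: 0.647
t: 10.98
eef_pos: [0.3806, -0.1841, 0.2553]
tool_rot: [-0.0, 1.0, 0.004, -0.001]
contact_force: [1.3, -0.6, 0.5]
gripper_width: 0.643
[ 1.28114548 -0.56845972  0.51866765] [ 0.38062424 -0.18406811  0.25530786]
```

View pics/c9.png

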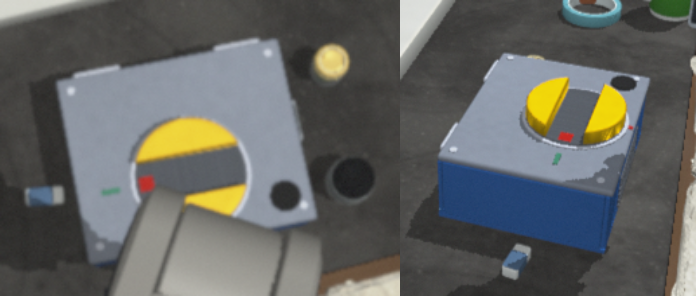

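View pics/wrist9.png

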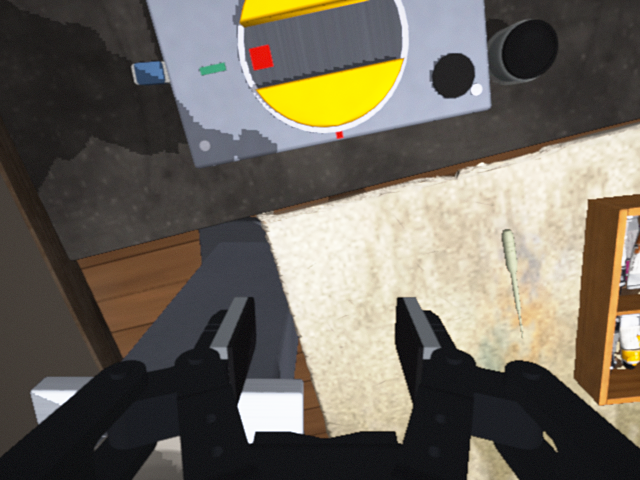

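The red square, at (261,57) in the wrist view, now points at the green mark at (212,69). I'll check the angle, the panel and the jars with numbers.

```bash
python3 - <<'E'
from h import *
cc=np.array([.506,-.182])
for n,b0 in (('top',(180,300,220,450)),('side',(170,370,260,445)),('wrist',(0,150,190,420))):
    z=np.load(n+'9.npz');p=z['p'];c=bot.calibration(n);c['extrinsics']=z['E'];W=pts(z['d'],c)
    hsv=cv2.cvtColor(p,cv2.COLOR_RGB2HSV);H,S,V=[hsv[...,i].astype(int) for i in range(3)]
    b=np.zeros((480,640),bool);b[b0[0]:b0[1],b0[2]:b0[3]]=1
    r=ray(*cen(b&(S>140)&((H<7)|(H>173)))[0][1],c,.092)[:2]; g=ray(*cen(b&(S>70)&(H>50)&(H<85))[0][1],c,.089)[:2]
    az=lambda q:np.degrees(np.arctan2(*(q-cc)[::-1])).round(1)
    m=b&(S<70)&(V>60)&(abs(W[...,2]-.0885)<.02);Q=W[m];s=np.linalg.lstsq(np.c_[Q[:,:2],np.ones(len(Q))],Q[:,2],rcond=None)[0]
    # slot edge az from yellow boundary via two marks
    print(n,'red',r.round(4),az(r),'green',g.round(4),az(g),'turn',np.radians(192.1-az(r)).round(3),'slope',s[:2].round(4))
    if n=='top':
        y=b&(S>140)&(H>17)&(H<33)&(V>90); k=max(cv2.findContours(y.astype(np.uint8),0,1)[0],key=cv2.contourArea)
        q=np.array([ray(u,v,c,.108)[:2] for u,v in k[:,0]],np.float32); 
        lab=(q-cc)@np.array([.978,.21]); e=q[(lab<np.percentile(lab,35))&(np.linalg.norm(q-cc,axis=1)<.047)]
        l=cv2.fitLine(e,cv2.DIST_HUBER,0,.01,.01).ravel();print('slot edge az',np.degrees(np.arctan2(l[1],l[0])),len(e))
a=np.load('top0.npz')['p'];z=np.load('top9.npz')['p']
d=np.abs(a.astype(int)-z).max(2)
for nm,(u0,u1,v0,v1) in dict(amber=(395,428,200,230),eraser=(230,258,284,304),ink=(406,440,266,298)).items(): print(nm,np.median(d[v0:v1,u0:u1]),np.percentile(d[v0:v1,u0:u1],95))
E
python3 -c "
import cv2,numpy as np
a=cv2.imread('pics/top0.png')[190:310,225:450];b=cv2.imread('pics/top9.png')[190:310,225:450]
cv2.imwrite('pics/cmp.png',cv2.resize(np.vstack([a,b]),None,fx=2.4,fy=2.4))"
```

```text
top red [ 0.4977 -0.1409] 101.4 green [ 0.4904 -0.1065] 101.7 turn 1.583 slope [-0.0142 -0.0034]
slot edge az -78.16272 39
side red [ 0.4989 -0.1399] 99.6 green [ 0.4917 -0.1055] 100.6 turn 1.614 slope [-0.0029 -0.0041]
wrist red [ 0.4984 -0.1392] 100.0 green [ 0.4911 -0.1048] 100.9 turn 1.607 slope [ 0.0266 -0.0085]
amber 2.0 5.0
eraser 7.0 49.0
ink 3.0 6.0
```

View pics/cmp.png

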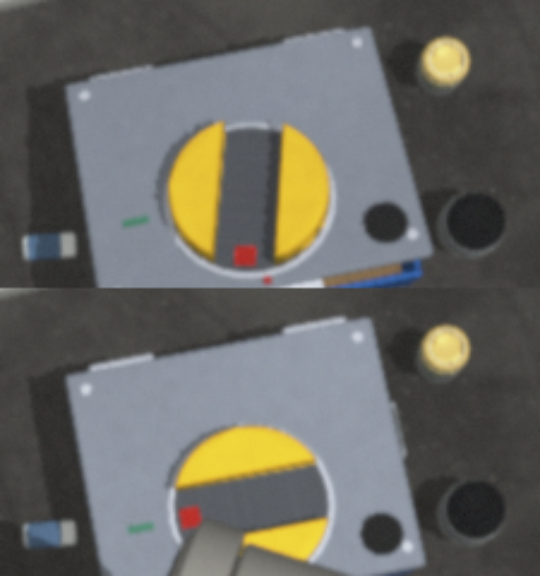

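The slot, the red pointer and the green mark agree within about 1° in all three views. The jars and eraser have not moved, and the eraser's pixel difference is a shadow. The robot is clear, so I'm handing in.

```bash
python3 -c "
from station import bot
print(bot.hand_in()); print(bot.get_obs()['t'])"
```

```text
the job is handed in; nothing more can be done
None
the job is handed in; nothing more can be done
```

The panel is shut and the fastener is turned clockwise to its stop. I handed the job in at about 11 s with the arm clear of everything.

- **Panel:** I pushed it down with the closed fingertips on the rubber pad. It took about 2 N on the way, then 19.5 N on the stop with the tip at 91.4 mm (91.5 mm expected).
- **Fastener:** I set both fingertips in the slot, 55 mm apart, rather than just one. I turned it from about 0.27 rad until the moment about z jumped to 8 N m at the stop, then backed off and lifted out.
- **Last checks:**
  - The slot edge, red pointer and green mark agree within about 1° in the top, side and wrist views.
  - The measured turn is 1.58 to 1.61 rad against 1.57, which is within my error in the disc centre.
  - The top and side depth put the panel flat within 0.015 slope. The wrist view gave 0.027 on a small, shadowed patch, which I put down to noise.
  - The jars and eraser look unmoved in the before and after top pictures. The eraser patch differed in brightness, which I took for a shadow.

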